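Mix the last vial on the touch mixer

ROBOT

A 7-joint arm with a two-finger parallel gripper is mounted at the origin on a cart in front of the work surface, level with it; the furniture and walls round the work are solid. World frame = base frame: x ahead of the robot, y to its left, z up, the work surface at z = 0. Lengths are in m, angles in rad, forces in N, time in s.
With the tool pointing down it reaches from about 0.425 to 0.875 m from the base axis. Payload 4.7 kg.
Tool frame: the origin (TCP) lies on the centre line of the jaws, within the pads' length; the fingertips stand ahead of it and the grasp point (between the pads) lies 8 mm behind it (ctrl.finger_overhang is the x of the fingertips in the tool frame, in m); x points along the fingers, z is the direction in which the jaws open and shut, and the axes are right-handed (so a half turn about x gives the same grasp; the last joint's range is limited). The gripper opens to 87 mm and grips with 3 to 60 N. Pads are 19 mm wide; open, the fingers measure 117 mm over their backs; the gripper's body (75 mm by 190 mm) begins 51 mm behind the grasp point.
Start: joints at [1.276, 0.321, -0.07, 1.45, 0.023, 1.371, -0.057], TCP at [0.198, -0.619, 0.234] pointing down, gripper open.
Joint ranges: [-2.86, 2.86], [-0.3, 2.09], [-1.38, 1.24], [0.06, 2.45], [-1.56, 4.7], [0.09, 2.05], [-2.69, 2.69]. Speed limits (rad/s): [2.57, 2.57, 3.14, 3.14, 3.14, 3.14, 3.14].

INTERFACE

Orientations are given as a rotation vector (axis times angle).
In Python, from bench import readout, viewer, job, nets, ctrl gives the robot as it stands.
- The arm moves only by the shell command python3 -m creep 'ROWS' [FORCE]. ROWS is JSON, a list of rows, each an object with "linear": the shift along the tool's x, y, z in m, a list of three; "twist": the turn, a rotation vector about the tool's x, y, z in degrees, a list of three; "fingers": the gripper's target within -1 to 1 (shut at 1, half-way at 0, fully open at -1). A call has 1 to 8 rows; each row is the pose to reach, as a shift and turn from the pose commanded when the call began, along the tool's axes at that moment; what a row does not reach only later rows make up. A row lasts 1/12 s, in which the tool goes at most 41.7 mm and 7.16 degrees, less where a joint would pass 70% of its speed; a pose out of reach is approached as far as the arm can. A call with a gripper value outside its range is refused whole. The fingers move at their own pace and stop on an object; FORCE is the grip in N (left out, the last holds). Time passes only in rows, so rows that repeat a pose let the fingers close. It gives the time, the measured TCP pose, the force and the opening at its end, in the units of the state.
- readout.get_state(): the state, without advancing time (a new reading comes with each control period).
- viewer.get_image(name): name is "scene" or "top" or "wrist"; returns (picture, depth): 480x640x3 uint8, red, green, blue; 480x640 float32, m along the optical axis (not along the pixel's ray), 0 where there is no reading.
- viewer.camera_params(name): a dict with "K" (3x3 intrinsics, pixels), "cam_to_world" (4x4, takes a point from camera to world coordinates). Camera axes: x right, y down, z forward; pixel columns grow to the right and rows downward; lengths in m; the calibration is good to about 2 mm. A picture is of the moment at which its call begins: read the wrist's pose just before it. camera_params takes no time and is no camera call; for the wrist camera it gives the pose at the moment of the call.
- job.close_job(): hands the job in, once; it reports no verdict.
Trained networks look in the newest picture that a camera, given by its name, has taken for a name from the list of things; names that differ only in an ending like _2 or _b are one class to them, and where a whole thing is asked for, a point or a joint stands for the part that bears it (a point fixed in the world has none). Each returns a list of dicts, best first, with "conf" (0 to 1); they miss things now and then, are a little off and sometimes report something else, mostly with a low value. They report only what shows in the picture. A call takes as long as a camera call. They do not tell look-alikes from the thing itself.
- nets.boxes_of(camera, label): "centre" ([x, y, z] in m, in world coordinates, good to about 4 mm: the middle of the surface that is visible of it).
- nets.place_of(camera, label): "centre" ([x, y, z] in m, in world coordinates, good to about 4 mm: a listed point, or the origin of a listed thing).
The state is a dict: "time": time; "joint_positions": joint angles; "qd": joint speeds; "joint_torque": joint torques, N m; "position": TCP position; "tool_rot": TCP orientation; "ft_force": force on the tool from outside, world axes, zero at the start; "torque": the same for the moment, N m; "grip_width": opening from 0.0 (shut) to 1.0 (fully open).
Only numpy, scipy, OpenCV 4.12 (cv2) and the standard library are available. Lean on these libraries where they do the work, as an engineer would, in place of code of your own. Each camera call takes 0.05 s, during which the arm holds its last target.

TASK

One capped vial is still standing on the bare table; the other two are already mixed and stand in the shallow grey tray. Take the vial from the table, press its base straight down on the sprung rubber head of the small round mixer (not the two big mixers on the left) until the head is fully down and keep it down for about a second, then stand the vial upright in the empty end bay of the tray and let go.

Things in the scene. Friction and masses are not known exactly. Their poses are not given: they have to be found in the camera images.
- vial: The vial to mix: clear glass vial with a white screw cap, round, 24 mm in diameter and 54 mm tall (cap from 41 mm up, as wide as the body), about 18 g, standing upright alone on the bare table on the robot's right. Origin at the centre of its underside, z up along the vial. Two other vials of the same size stand in the tray and stay there.
- head_floor (a point): Centre of the flat floor of the touch mixer's black rubber head, where the vial's base is to press; it moves down with the head. The mixer is a fixed, round grey body 112 mm wide and 52 mm tall with a knob on its front; the head is a round dish 64 mm wide over it, its floor 56 mm across and 70 mm above the table at rest, with a rim 2.5 mm high round it. z is up.
- mixer_head (a joint): How far the mixer's head is pressed down, in m: 0 at rest, 0.008 fully down on its stop. A spring pushes it back: about 2 N starts it and about 6 N takes it fully down. On the way from vial to mixer: a fixed retort stand with a glass column, over 0.5 m tall, stands behind the tray from 0.65 m ahead of the robot; pass on the robot's side of it, about 0.46 m ahead, over the 92 mm tall balance.
- free_bay (a point): Floor centre of the empty end bay, 3 mm above the table. The tray: fixed, grey plastic, 190 x 72 x 9 mm, three bays in a row, each about 60 x 66 mm inside, walls 6 mm above the floor. x runs along the row from this bay to the middle bay (62 mm) and the far bay (124 mm), which hold 54 mm tall vials; y runs across the row; z is up.
Mind the look-alikes: they are no part of the job. Leave any blue look-alike of the vial alone.

How it is judged:
By the outcome, as a careful person would: the job done as asked, in the order asked, and still so for the second after the job is handed in, with the robot touching nothing.
It also fails if it takes over 43 s, if anything falls off the work surface, if the arm or the gripper's body presses on something with over 40 N, if the wrist force passes 120 N, or if a joint passes its speed limit or range.

## Working session

There is one attempt and no reset: what is moved stays moved. The work goes in short steps, Python scripts to look and compute and a shell command to move; the robot and the scene stay as the last step left them, time stands still between calls to the robot, and variables do not carry over. Pictures are saved under pics/ and viewed, and the job is handed in when it is done.

```bash
ls; mkdir -p pics
cat > h.py <<'E'
import numpy as np,cv2
from bench import readout,viewer,job,nets,ctrl
from scipy.spatial.transform import Rotation as R
def st():
    s=readout.get_state(); print('t',s['time'],'p',np.round(s['position'],4),'r',np.round(s['tool_rot'],3),'f',np.round(s['ft_force'],2),'g',round(float(s['grip_width']),3),'q',np.round(s['joint_positions'],2)); return s
def pic(c,n):
    im,d=viewer.get_image(c); cv2.imwrite(f'pics/{n}.png',im[:,:,::-1]); return im,d
def w(c,u,v,d,P=None):
    P=P or viewer.camera_params(c); K=np.array(P['K']); z=d[v,u]
    p=np.linalg.inv(K)@[u,v,1]*z; return (np.array(P['cam_to_world'])@np.r_[p,1])[:3]
def totool(t,s=None):
    s=s or readout.get_state(); r=R.from_rotvec(s['tool_rot']); return r.inv().apply(np.array(t)-s['position'])
E
python3 - <<'E'
from h import *
s=st(); print(R.from_rotvec(s['tool_rot']).as_matrix().round(3), ctrl.finger_overhang)
for c in ['scene','top']:
    pic(c,c+'0')
    for l in ['vial','head_floor','free_bay']:
        for o in nets.place_of(c,l)[:4]: print(c,l,np.round(o['centre'],4),round(o['conf'],2))
st()
E
```

```text
pics
t 0.0 p [ 0.1973 -0.6188  0.2325] r [ 0.98   1.341 -0.978] f [ 0.38 -0.27  0.38] g 0.999 q [ 1.28  0.32 -0.07  1.45  0.02  1.37 -0.06]
[[-0.001  0.953  0.304]
 [ 0.002  0.304 -0.953]
 [-1.    -0.    -0.002]] 0.011
scene vial [ 0.5194 -0.3525 -0.0021] 0.77
scene vial [ 0.4593 -0.3658 -0.0009] 0.72
scene vial [ 0.567  -0.4251  0.0015] 0.64
scene vial [ 4.612e-01 -2.175e-01  4.000e-04] 0.3
scene head_floor [0.564  0.2136 0.0701] 0.82
scene free_bay [ 0.462  -0.2173 -0.0008] 0.59
top vial [ 0.4591 -0.3699  0.0012] 0.75
top vial [ 0.5649 -0.4223  0.0012] 0.63
top head_floor [0.564  0.2115 0.0714] 0.86
top free_bay [ 0.4621 -0.22    0.0046] 0.62
t 0.4 p [ 0.1975 -0.6192  0.2334] r [ 0.979  1.34  -0.979] f [ 0.03  0.88 -0.88] g 0.999 q [ 1.28  0.32 -0.07  1.45  0.02  1.37 -0.06]
```

View pics/scene0.png

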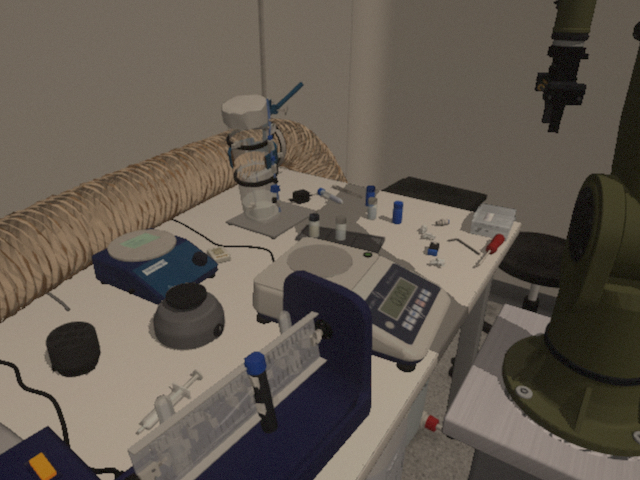

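View pics/top0.png

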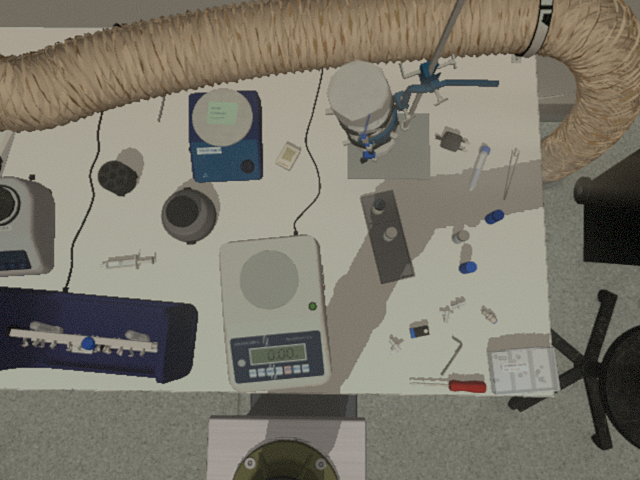

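Run:
```python
from h import *
for c in ['scene','top']:
    im,d=viewer.get_image(c); P=viewer.camera_params(c); K=np.array(P['K']); T=np.array(P['cam_to_world'])
    v,u=np.mgrid[:480,:640]; X=np.stack([(u-K[0,2])/K[0,0]*d,(v-K[1,2])/K[1,1]*d,d],-1)@T[:3,:3].T+T[:3,3]
    np.save(c+'.npy',X); 
    for n,p in [('tcp',[.1975,-.619,.234]),('clear',[.52,-.3525,.05]),('fb',[.462,-.2185,.003]),('hf',[.564,.2125,.07])]:
        q=K@(np.linalg.inv(T)@np.r_[p,1])[:3]; print(c,n,(q[:2]/q[2]).round(),q[2].round(3))
    print('cam',T[:3,3].round(3))
    # vial tops: points z in .045-.06
    for n,cx,cy in [('clear',.52,-.3525),('b1',.459,-.368),('b2',.566,-.424),('tray',.55,-.2)]:
        m=(abs(X[...,0]-cx)<(.03 if n!='tray' else .08))&(abs(X[...,1]-cy)<(.03 if n!='tray' else .05))&(d>0)
        mt=m&(X[...,2]>.046)&(X[...,2]<.065)
        if mt.sum(): print(c,n,mt.sum(),X[mt].min(0).round(4),X[mt].max(0).round(4),np.median(X[mt],0).round(4), im[mt].mean(0).round())
    m=(abs(X[...,0]-.564)<.06)&(abs(X[...,1]-.2125)<.06)&(X[...,2]>.062)&(X[...,2]<.08)
    print('head',m.sum(),X[m].min(0).round(4),X[m].max(0).round(4),np.median(X[m][:,2]))
    if c=='top':
        cv2.imwrite('pics/crop.png',cv2.resize(im[170:300,340:520,::-1],None,fx=4,fy=4))
pic('wrist','w0')
```

```text
scene tcp [550. 121.] 1.134
scene clear [373. 199.] 1.171
scene fb [367. 243.] 1.063
scene hf [186. 292.] 0.758
cam [0.044 0.634 0.493]
scene clear 45 [ 0.5105 -0.3604  0.0464] [ 0.5316 -0.3379  0.0548] [ 0.5192 -0.3461  0.0518] [87. 81. 75.]
scene b1 53 [ 0.448  -0.3755  0.0461] [ 0.4694 -0.3504  0.0544] [ 0.4569 -0.3596  0.0514] [55. 65. 98.]
scene b2 40 [ 0.5528 -0.4325  0.0462] [ 0.5729 -0.4076  0.0554] [ 0.562  -0.4174  0.0515] [44. 48. 67.]
scene tray 142 [ 0.5144 -0.2174  0.046 ] [ 0.5928 -0.1688  0.0578] [ 0.5364 -0.1934  0.0544] [68. 63. 58.]
head 881 [0.5305 0.1829 0.0621] [0.5958 0.2469 0.0738] 0.0693348040621945
top tcp [680. 431.] 0.721
top clear [464. 236.] 0.95
top fb [394. 265.] 0.992
top hf [183. 210.] 0.946
cam [ 0.394 -0.082  0.997]
top clear 111 [ 0.5106 -0.3597  0.0461] [ 0.5311 -0.3385  0.0574] [ 0.5209 -0.349   0.0535] [116. 110.  98.]
top b1 118 [ 0.447  -0.374   0.0461] [ 0.4689 -0.3509  0.0579] [ 0.4586 -0.3614  0.0534] [ 55.  77. 125.]
top b2 117 [ 0.5521 -0.4316  0.0462] [ 0.5743 -0.4091  0.0577] [ 0.5632 -0.4194  0.0537] [44. 57. 88.]
top tray 222 [ 0.5139 -0.2151  0.0465] [ 0.5927 -0.1709  0.0619] [ 0.5352 -0.1935  0.0565] [87. 85. 77.]
head 809 [0.5309 0.1837 0.0622] [0.5942 0.2478 0.0768] 0.07128997132597281
```

View pics/crop.png

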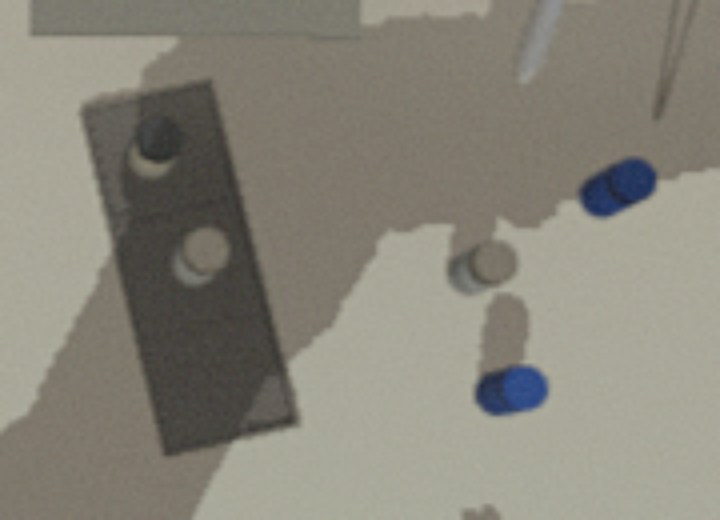

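View pics/w0.png

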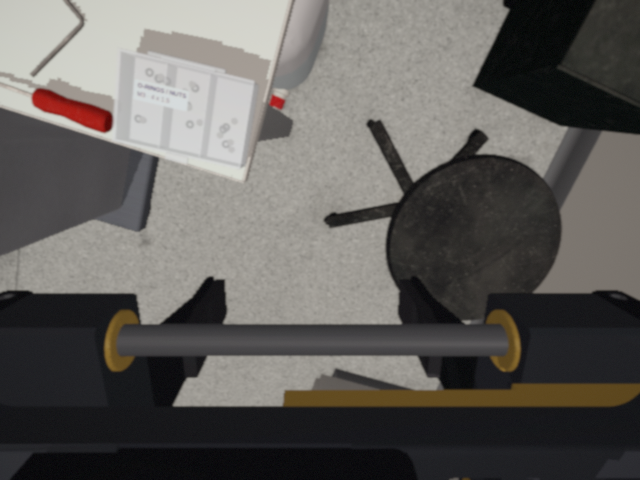

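Run:
```python
from h import *
im=cv2.imread('pics/top0.png'); X=np.load('top.npy')
# tray: dark, low
g=im.max(2)
for (a,b) in [(.44,.50),(.50,.60)]: pass
m=(X[...,2]<.02)&(X[...,2]>-.01)&(g<100)&(X[...,0]>.40)&(X[...,0]<.64)&(X[...,1]<-.12)&(X[...,1]>-.28)
m=cv2.morphologyEx(m.astype('uint8'),cv2.MORPH_OPEN,np.ones((3,3)))
n,l,s,c=cv2.connectedComponentsWithStats(m); k=1+s[1:,4].argmax(); m=l==k
print(s[k], m.sum())
r=cv2.minAreaRect((X[m][:,:2]*1000).astype('float32')); print(r, cv2.boxPoints(r))
P=X[(X[...,2]>.075)&(X[...,2]<.11)&(X[...,0]>.2)&(X[...,0]<.62)&(X[...,1]<.15)&(X[...,1]>-.14)]
r=cv2.minAreaRect((P[:,:2]*1000).astype('float32')); print('bal',r,cv2.boxPoints(r), P[:,2].max())
for cx,cy in [(.52,-.2),(.58,-.18)]:
  q=(abs(X[...,0]-cx)<.03)&(abs(X[...,1]-cy)<.03)&(X[...,2]>.046)&(X[...,2]<.065); print('tv',np.median(X[q],0))
```

```text
[ 363  191   51   93 2569] 2569
((523.706787109375, -203.01675415039062), (189.4466552734375, 75.17646789550781), 13.745680809020996) [[ 422.7649  -189.01251]
 [ 440.6278  -262.03592]
 [ 624.6487  -217.021  ]
 [ 606.78577 -143.99759]]
bal ((418.44805908203125, 32.81446075439453), (180.1927490234375, 190.23231506347656), 6.804299354553223) [[317.71704  116.5862  ]
 [340.2555   -72.306244]
 [519.1791   -50.957275]
 [496.64062  137.93517 ]] 0.09761881529233507
tv [ 0.52485043 -0.20323021  0.05651538]
tv [ 0.58175425 -0.18136405  0.05653501]
```

```bash
python3 -m creep '[{"linear":[0,0.039,-0.016],"twist":[5,0,0],"fingers":-0.2},{"linear":[0,0.078,-0.032],"twist":[10,0,0],"fingers":-0.2},{"linear":[0,0.117,-0.048],"twist":[15,0,0],"fingers":-0.2},{"linear":[0,0.156,-0.064],"twist":[20,0,0],"fingers":-0.2},{"linear":[0,0.195,-0.080],"twist":[20,0,0],"fingers":-0.2},{"linear":[0,0.234,-0.095],"twist":[20,0,0],"fingers":-0.2},{"linear":[0,0.273,-0.111],"twist":[20,0,0],"fingers":-0.2},{"linear":[0,0.300,-0.122],"twist":[20,0,0],"fingers":-0.2}]' 30; python3 -c "
from h import *
s=st();print(totool([.521,-.349,.2],s)); print(R.from_rotvec(s['tool_rot']).as_matrix().round(3))"
```

```text
time: 1.22
position: [0.4493, -0.4086, 0.2339]
tool_rot: [1.238, 1.191, -1.235]
ft_force: [0.7, -0.9, -0.4]
grip_width: 0.608
t 1.2167 p [ 0.4493 -0.4086  0.2339] r [ 1.238  1.191 -1.235] f [ 0.7  -0.95 -0.4 ] g 0.608 q [ 0.88  0.24 -0.22  1.56  0.05  1.35 -0.95]
[ 0.03408432  0.06939505 -0.0621569 ]
[[ 0.002  0.999 -0.037]
 [ 0.001 -0.037 -0.999]
 [-1.     0.002 -0.001]]
```

```bash
python3 -m creep '[{"linear":[0,0.035,-0.030],"twist":[0,0,0],"fingers":-0.2},{"linear":[0,0.069,-0.061],"twist":[0,0,0],"fingers":-0.2},{"linear":[0.02,0.070,-0.062],"twist":[0,0,0],"fingers":-0.2},{"linear":[0.04,0.070,-0.062],"twist":[0,0,0],"fingers":-0.2},{"linear":[0.04,0.070,-0.062],"twist":[0,0,0],"fingers":-0.2}]'
python3 - <<'E'
from h import *
P=viewer.camera_params('wrist'); s=st(); im,d=pic('wrist','w1')
K=np.array(P['K']); T=np.array(P['cam_to_world'])
v,u=np.mgrid[:480,:640]; X=np.stack([(u-K[0,2])/K[0,0]*d,(v-K[1,2])/K[1,1]*d,d],-1)@T[:3,:3].T+T[:3,3]
m=(abs(X[...,0]-.521)<.035)&(abs(X[...,1]+.349)<.035)&(X[...,2]>.048)&(X[...,2]<.065)&(d>0)
print(m.sum(),X[m].min(0),X[m].max(0),np.median(X[m],0), u[m].mean(),v[m].mean())
for o in nets.place_of('wrist','vial'): print(o)
E
```

```text
time: 1.63
position: [0.5178, -0.35, 0.1893]
tool_rot: [1.237, 1.199, -1.239]
ft_force: [-0.1, -1.3, -1.5]
grip_width: 0.6
t 1.6333 p [ 0.5178 -0.35    0.1893] r [ 1.237  1.199 -1.239] f [-0.14 -1.34 -1.55] g 0.6 q [ 0.77  0.31 -0.27  1.56  0.08  1.29 -1.12]
570 [ 0.50778832 -0.36386649  0.04810782] [ 0.53050577 -0.34183628  0.05356492] [ 0.51972415 -0.35318091  0.05160042] 315.50877192982455 224.99122807017545
{'centre': [0.4605, -0.3654, -0.002], 'conf': 0.83}
{'centre': [0.5646, -0.4236, -0.0003], 'conf': 0.71}
{'centre': [0.5241, -0.3514, 0.0002], 'conf': 0.58}
```

View pics/w1.png

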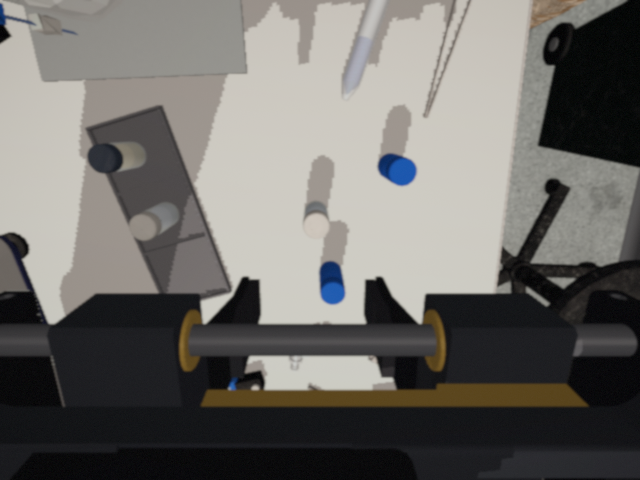

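```bash
python3 -m creep '[{"linear":[0.03,0.002,0.001],"twist":[0,0,0],"fingers":-0.2},{"linear":[0.06,0.003,0.001],"twist":[0,0,0],"fingers":-0.2},{"linear":[0.09,0.003,0.001],"twist":[0,0,0],"fingers":-0.2},{"linear":[0.12,0.003,0.001],"twist":[0,0,0],"fingers":-0.2},{"linear":[0.145,0.003,0.001],"twist":[0,0,0],"fingers":-0.2},{"linear":[0.159,0.003,0.001],"twist":[0,0,0],"fingers":-0.2},{"linear":[0.159,0.003,0.001],"twist":[0,0,0],"fingers":-0.2},{"linear":[0.159,0.003,0.001],"twist":[0,0,0],"fingers":-0.2}]'
python3 - <<'E'
from h import *
st(); pic('wrist','w2')
E
```

```text
time: 2.4
position: [0.5218, -0.3549, 0.0356]
tool_rot: [1.239, 1.188, -1.24]
ft_force: [-0.3, -0.6, -0.1]
grip_width: 0.599
t 2.4 p [ 0.5218 -0.3549  0.0356] r [ 1.239  1.188 -1.24 ] f [-0.33 -0.62 -0.12] g 0.599 q [ 0.76  0.46 -0.25  1.7   0.13  1.   -1.15]
```

View pics/w2.png

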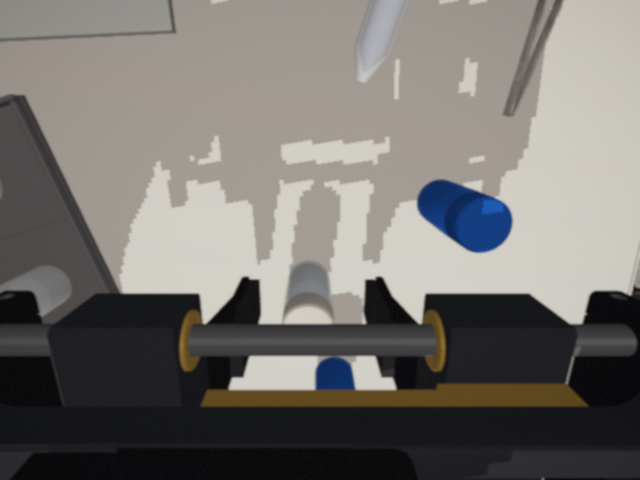

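```bash
python3 -m creep '[{"linear":[0.002,0,-0.002],"twist":[0,0,0],"fingers":0.1},{"linear":[0.002,0,-0.003],"twist":[0,0,0],"fingers":0.4},{"linear":[0.002,0,-0.003],"twist":[0,0,0],"fingers":0.6},{"linear":[0.002,0,-0.003],"twist":[0,0,0],"fingers":0.8},{"linear":[0.002,0,-0.003],"twist":[0,0,0],"fingers":1},{"linear":[0.002,0,-0.003],"twist":[0,0,0],"fingers":1}]' 25
python3 - <<'E'
from h import *
st(); pic('wrist','w3'); st()
E
```

```text
time: 2.95
position: [0.5219, -0.351, 0.0329]
tool_rot: [1.239, 1.189, -1.239]
ft_force: [0.8, 0.4, 2.3]
grip_width: 0.262
t 2.95 p [ 0.5219 -0.351   0.0329] r [ 1.239  1.189 -1.239] f [0.82 0.39 2.28] g 0.262 q [ 0.75  0.46 -0.25  1.7   0.13  1.   -1.16]
t 3.0 p [ 0.522  -0.351   0.0329] r [ 1.239  1.189 -1.239] f [ 0.04 -0.08  1.73] g 0.261 q [ 0.75  0.46 -0.25  1.7   0.13  1.   -1.16]
```

View pics/w3.png

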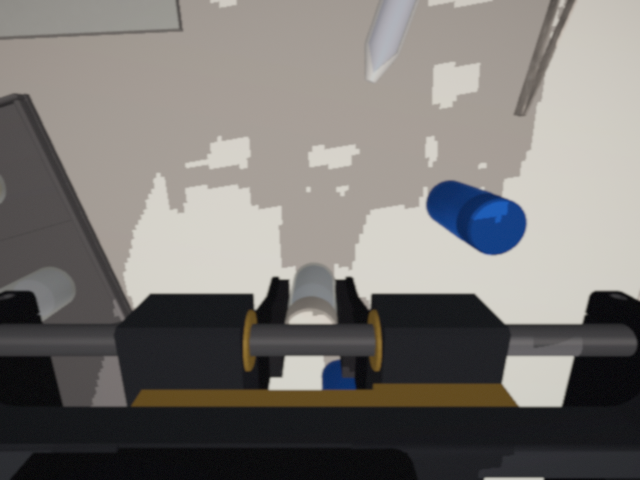

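```bash
python3 -m creep '[{"linear":[-0.03,0,0],"twist":[0,0,0],"fingers":1},{"linear":[-0.07,0,0],"twist":[0,0,0],"fingers":1},{"linear":[-0.11,-0.01,0],"twist":[0,0,0],"fingers":1},{"linear":[-0.145,-0.03,0],"twist":[0,0,0],"fingers":1},{"linear":[-0.17,-0.05,0],"twist":[0,0,0],"fingers":1},{"linear":[-0.18,-0.062,-0.02],"twist":[0,0,0],"fingers":1},{"linear":[-0.18,-0.062,-0.05],"twist":[0,0,0],"fingers":1}]'
python3 - <<'E'
from h import *
s=st(); pic('wrist','w4'); print(R.from_rotvec(s['tool_rot']).as_matrix().round(3))
X=np.load('top.npy'); 
for y in [0,.05,.1,.15,.2,.25,.3]:
    print(y,[ (x,round(float(X[(abs(X[...,0]-x)<.012)&(abs(X[...,1]-y)<.02)][:,2].max(initial=-1)),3)) for x in [.35,.38,.41,.44,.47,.5,.53,.56,.59,.62,.65,.68]])
E
```

```text
time: 3.58
position: [0.4598, -0.3031, 0.2163]
tool_rot: [1.242, 1.179, -1.245]
ft_force: [0.7, -0.3, -0.2]
grip_width: 0.256
t 3.5833 p [ 0.4598 -0.3031  0.2163] r [ 1.242  1.179 -1.245] f [ 0.65 -0.26 -0.24] g 0.256 q [ 0.79  0.13 -0.28  1.72  0.04  1.29 -1.12]
[[ 0.003  0.999 -0.049]
 [-0.006 -0.049 -0.999]
 [-1.     0.004  0.006]]
0 [(0.35, 0.081), (0.38, 0.096), (0.41, 0.096), (0.44, 0.098), (0.47, 0.095), (0.5, 0.082), (0.53, 0.042), (0.56, 0.034), (0.59, 0.005), (0.62, 0.006), (0.65, 0.006), (0.68, 0.019)]
0.05 [(0.35, 0.081), (0.38, 0.096), (0.41, 0.095), (0.44, 0.095), (0.47, 0.095), (0.5, 0.08), (0.53, 0.007), (0.56, 0.006), (0.59, 0.006), (0.62, 0.007), (0.65, 0.041), (0.68, 0.052)]
0.1 [(0.35, 0.081), (0.38, 0.081), (0.41, 0.096), (0.44, 0.095), (0.47, 0.083), (0.5, 0.081), (0.53, 0.005), (0.56, 0.005), (0.59, 0.006), (0.62, 0.006), (0.65, 0.057), (0.68, 0.061)]
0.15 [(0.35, 0.005), (0.38, 0.063), (0.41, 0.071), (0.44, 0.075), (0.47, 0.08), (0.5, 0.082), (0.53, 0.043), (0.56, 0.053), (0.59, 0.048), (0.62, 0.005), (0.65, 0.043), (0.68, 0.057)]
0.2 [(0.35, 0.178), (0.38, 0.164), (0.41, 0.005), (0.44, 0.006), (0.47, 0.006), (0.5, 0.042), (0.53, 0.076), (0.56, 0.076), (0.59, 0.077), (0.62, 0.048), (0.65, 0.043), (0.68, 0.062)]
0.25 [(0.35, 0.024), (0.38, 0.045), (0.41, 0.005), (0.44, 0.005), (0.47, 0.006), (0.5, 0.035), (0.53, 0.075), (0.56, 0.076), (0.59, 0.077), (0.62, 0.04), (0.65, 0.005), (0.68, 0.005)]
0.3 [(0.35, 0.025), (0.38, 0.044), (0.41, 0.005), (0.44, 0.006), (0.47, 0.019), (0.5, 0.005), (0.53, 0.006), (0.56, 0.007), (0.59, 0.007), (0.62, 0.006), (0.65, 0.006), (0.68, 0.005)]
```

View pics/w4.png

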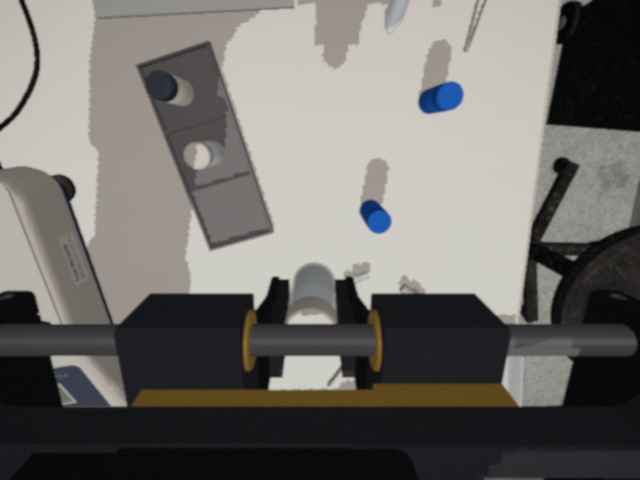

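```bash
python3 -m creep '[{"linear":[0,-0.001,-0.03],"twist":[0,0,0],"fingers":1},{"linear":[0,-0.003,-0.065],"twist":[0,0,0],"fingers":1},{"linear":[0,-0.005,-0.10],"twist":[0,0,0],"fingers":1},{"linear":[0,-0.006,-0.14],"twist":[0,0,0],"fingers":1},{"linear":[0,-0.008,-0.18],"twist":[0,0,0],"fingers":1},{"linear":[0,-0.01,-0.22],"twist":[0,0,0],"fingers":1},{"linear":[0,-0.012,-0.26],"twist":[0,0,0],"fingers":1},{"linear":[0,-0.014,-0.30],"twist":[0,0,0],"fingers":1}]'
python3 - <<'E'
from h import *
s=st(); print(totool([.564,.2145,.17],s)); print(R.from_rotvec(s['tool_rot']).as_matrix().round(3))
E
```

```text
time: 4.3
position: [0.4594, 0.0039, 0.2125]
tool_rot: [1.238, 1.189, -1.239]
ft_force: [1.1, -0.4, 0.5]
grip_width: 0.262
t 4.3 p [0.4594 0.0039 0.2125] r [ 1.238  1.189 -1.239] f [ 1.06 -0.42  0.51] g 0.262 q [ 0.53 -0.06 -0.56  1.91 -0.03  1.28 -1.64]
[ 0.04245084  0.09606512 -0.21459377]
[[ 0.     0.999 -0.04 ]
 [-0.001 -0.04  -0.999]
 [-1.     0.     0.001]]
```

```bash
python3 -m creep '[{"linear":[0,0.01,-0.035],"twist":[0,0,0],"fingers":1},{"linear":[0,0.025,-0.07],"twist":[0,0,0],"fingers":1},{"linear":[0,0.04,-0.105],"twist":[0,0,0],"fingers":1},{"linear":[0,0.06,-0.14],"twist":[0,0,0],"fingers":1},{"linear":[0,0.08,-0.175],"twist":[0,0,0],"fingers":1},{"linear":[0.01,0.092,-0.205],"twist":[0,0,0],"fingers":1},{"linear":[0.03,0.096,-0.215],"twist":[0,0,0],"fingers":1},{"linear":[0.04,0.096,-0.215],"twist":[0,0,0],"fingers":1}]'
python3 - <<'E'
from h import *
s=st(); im,d=pic('wrist','w5'); s=st(); print(totool([.564,.2145,.12],s))
for o in nets.place_of('wrist','head_floor'): print(o)
pic('scene','s5')
P=viewer.camera_params('scene')
for o in nets.place_of('scene','head_floor'): print(o)
for o in nets.place_of('scene','vial'): print(o)
E
```

```text
time: 4.97
position: [0.5635, 0.2171, 0.1702]
tool_rot: [1.235, 1.197, -1.236]
ft_force: [-0.7, -0.5, -1.2]
grip_width: 0.258
t 4.9667 p [0.5635 0.2171 0.1702] r [ 1.235  1.197 -1.236] f [-0.73 -0.47 -1.21] g 0.258 q [ 0.19  0.35 -0.73  1.63  0.24  1.26 -2.19]
t 5.0167 p [0.5623 0.2139 0.1683] r [ 1.233  1.196 -1.241] f [-0.28 -1.81 -2.26] g 0.261 q [ 0.19  0.35 -0.73  1.64  0.24  1.26 -2.19]
[ 0.04828634  0.00202372 -0.00064877]
{'centre': [0.5625, 0.2129, 0.0704], 'conf': 0.78}
{'centre': [0.5616, 0.2111, 0.0694], 'conf': 0.75}
{'centre': [0.5613, 0.2092, 0.1371], 'conf': 0.86}
{'centre': [0.4605, -0.3634, -0.0005], 'conf': 0.71}
{'centre': [0.5653, -0.4214, 0.0008], 'conf': 0.65}
```

View pics/w5.png

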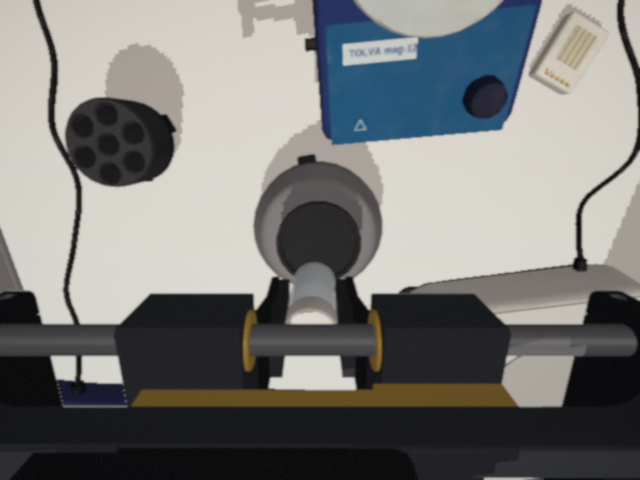

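View pics/s5.png

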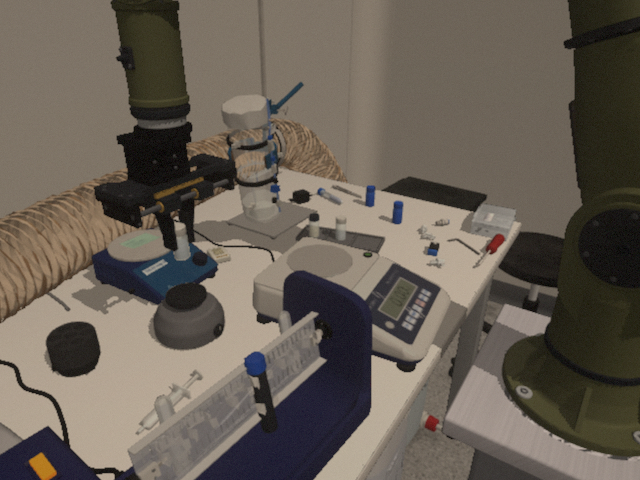

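```bash
python3 -m creep '[{"linear":[0.02,0.001,0],"twist":[0,0,0],"fingers":1},{"linear":[0.04,0.001,0],"twist":[0,0,0],"fingers":1},{"linear":[0.055,0.001,0],"twist":[0,0,0],"fingers":1},{"linear":[0.061,0.001,0],"twist":[0,0,0],"fingers":1},{"linear":[0.061,0.001,0],"twist":[0,0,0],"fingers":1},{"linear":[0.061,0.001,0],"twist":[0,0,0],"fingers":1}]' 40
python3 - <<'E'
from h import *
s=st(); pic('wrist','w6');s=st()
E
```

```text
time: 5.72
position: [0.5662, 0.2123, 0.1127]
tool_rot: [1.24, 1.188, -1.238]
ft_force: [0.5, 0.4, 0.4]
grip_width: 0.256
t 5.7167 p [0.5662 0.2123 0.1127] r [ 1.24   1.188 -1.238] f [0.52 0.44 0.42] g 0.256 q [ 0.18  0.4  -0.71  1.69  0.28  1.15 -2.22]
t 5.7667 p [0.5665 0.2127 0.1132] r [ 1.241  1.188 -1.237] f [ 0.26 -0.38  0.16] g 0.255 q [ 0.18  0.4  -0.71  1.69  0.28  1.15 -2.22]
```

View pics/w6.png

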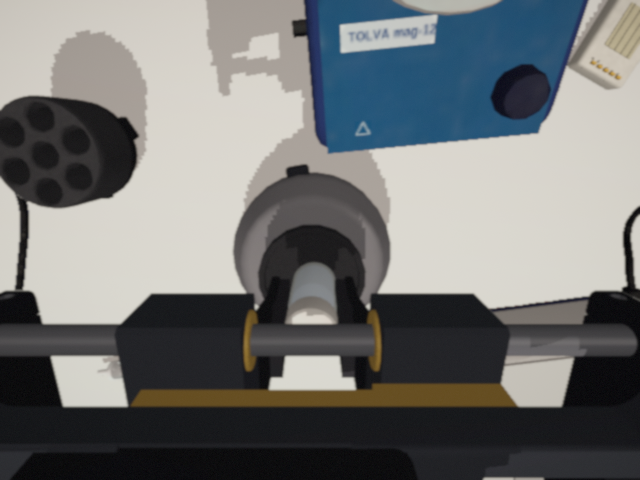

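```bash
python3 -m creep '[{"linear":[0.005,-0.002,-0.001],"twist":[0,0,0],"fingers":1},{"linear":[0.010,-0.002,-0.001],"twist":[0,0,0],"fingers":1},{"linear":[0.012,-0.002,-0.001],"twist":[0,0,0],"fingers":1},{"linear":[0.012,-0.002,-0.001],"twist":[0,0,0],"fingers":1}]'; python3 -m creep '[{"linear":[0.002,0,0],"twist":[0,0,0],"fingers":1},{"linear":[0.004,0,0],"twist":[0,0,0],"fingers":1}]'
```

```text
time: 6.1
position: [0.5639, 0.2143, 0.0997]
tool_rot: [1.239, 1.19, -1.238]
ft_force: [0.7, 0.3, 2.5]
grip_width: 0.255
time: 6.27
position: [0.564, 0.2144, 0.0961]
tool_rot: [1.24, 1.19, -1.238]
ft_force: [-0.5, 0.3, 4.3]
grip_width: 0.259
```

```bash
python3 -m creep '[{"linear":[0.002,0,0],"twist":[0,0,0],"fingers":1},{"linear":[0.004,0,0],"twist":[0,0,0],"fingers":1},{"linear":[0.004,0,0],"twist":[0,0,0],"fingers":1}]'; python3 -m creep '[{"linear":[0.001,0,0],"twist":[0,0,0],"fingers":1},{"linear":[0.002,0,0],"twist":[0,0,0],"fingers":1},{"linear":[0.002,0,0],"twist":[0,0,0],"fingers":1}]'
```

```text
time: 6.52
position: [0.5646, 0.2142, 0.0943]
tool_rot: [1.24, 1.188, -1.237]
ft_force: [-3.8, -2.2, 17.1]
grip_width: 0.256
time: 6.77
position: [0.5651, 0.2141, 0.094]
tool_rot: [1.24, 1.186, -1.237]
ft_force: [-6.1, -4.2, 25.8]
grip_width: 0.256
```

```bash
python3 -m creep '[{"linear":[-0.001,0,0],"twist":[0,0,0],"fingers":1},{"linear":[-0.001,0,0],"twist":[0,0,0],"fingers":1},{"linear":[-0.001,0,0],"twist":[0,0,0],"fingers":1},{"linear":[-0.001,0,0],"twist":[0,0,0],"fingers":1},{"linear":[-0.001,0,0],"twist":[0,0,0],"fingers":1},{"linear":[-0.001,0,0],"twist":[0,0,0],"fingers":1},{"linear":[-0.001,0,0],"twist":[0,0,0],"fingers":1},{"linear":[-0.001,0,0],"twist":[0,0,0],"fingers":1}]'
python3 - <<'E'
from h import *
pic('scene','s6'); print([o for o in nets.place_of('scene','head_floor')][:1]); st()
E
python3 -m creep '[{"linear":[0,0,0],"twist":[0,0,0],"fingers":1},{"linear":[0,0,0],"twist":[0,0,0],"fingers":1},{"linear":[0,0,0],"twist":[0,0,0],"fingers":1}]'
```

```text
time: 7.43
position: [0.565, 0.214, 0.0941]
tool_rot: [1.24, 1.187, -1.237]
ft_force: [-4.5, -2.4, 19.9]
grip_width: 0.255
[{'centre': [0.5632, 0.2143, 0.0618], 'conf': 0.88}]
t 7.5333 p [0.5649 0.2141 0.0941] r [ 1.24   1.187 -1.237] f [-4.6  -2.79 20.65] g 0.255 q [ 0.17  0.42 -0.71  1.71  0.3   1.12 -2.24]
time: 7.78
position: [0.565, 0.2141, 0.0941]
tool_rot: [1.24, 1.187, -1.237]
ft_force: [-2.8, -3.1, 20.7]
grip_width: 0.254
```

View pics/s6.png

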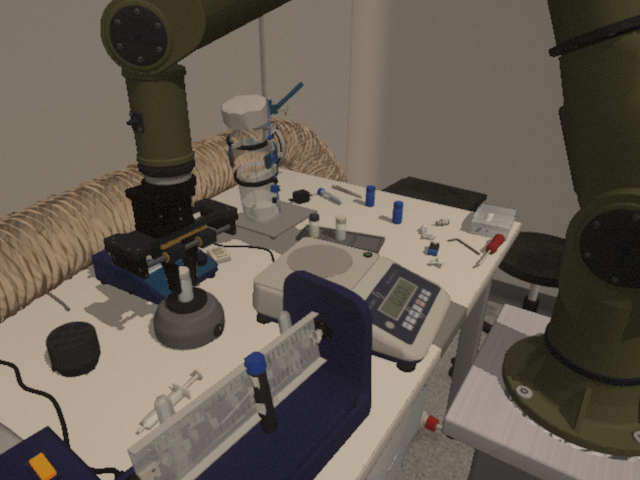

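```bash
python3 -m creep '[{"linear":[-0.015,0,0],"twist":[0,0,0],"fingers":1},{"linear":[-0.045,0,0],"twist":[0,0,0],"fingers":1},{"linear":[-0.08,0,0],"twist":[0,0,0],"fingers":1},{"linear":[-0.11,-0.01,0.015],"twist":[0,0,0],"fingers":1},{"linear":[-0.12,-0.035,0.04],"twist":[0,0,0],"fingers":1},{"linear":[-0.12,-0.065,0.065],"twist":[0,0,0],"fingers":1},{"linear":[-0.12,-0.095,0.085],"twist":[0,0,0],"fingers":1},{"linear":[-0.12,-0.105,0.12],"twist":[0,0,0],"fingers":1}]'
python3 - <<'E'
from h import *
s=st(); print(totool([.463,-.218,.2],s))
print(nets.place_of('scene','head_floor')[:1])
E
```

```text
time: 8.45
position: [0.4497, 0.1003, 0.2098]
tool_rot: [1.234, 1.194, -1.237]
ft_force: [0.7, 0.5, -0.6]
grip_width: 0.257
t 8.45 p [0.4497 0.1003 0.2098] r [ 1.234  1.194 -1.237] f [ 0.73  0.45 -0.6 ] g 0.257 q [ 0.46 -0.05 -0.7   1.91 -0.04  1.28 -1.84]
[0.00979242 0.02447207 0.31758996]
[{'centre': [0.5632, 0.2143, 0.0618], 'conf': 0.88}]
```

```bash
python3 -m creep '[{"linear":[0,0.003,0.04],"twist":[0,0,0],"fingers":1},{"linear":[0,0.006,0.08],"twist":[0,0,0],"fingers":1},{"linear":[0,0.01,0.12],"twist":[0,0,0],"fingers":1},{"linear":[0,0.013,0.16],"twist":[0,0,0],"fingers":1},{"linear":[0,0.016,0.20],"twist":[0,0,0],"fingers":1},{"linear":[0,0.019,0.24],"twist":[0,0,0],"fingers":1},{"linear":[0,0.022,0.28],"twist":[0,0,0],"fingers":1},{"linear":[0,0.0245,0.31],"twist":[0,0,0],"fingers":1}]'; python3 -m creep '[{"linear":[0.02,0,0.008],"twist":[0,0,0],"fingers":1},{"linear":[0.05,0,0.008],"twist":[0,0,0],"fingers":1},{"linear":[0.07,0,0.008],"twist":[0,0,0],"fingers":1},{"linear":[0.07,0,0.008],"twist":[0,0,0],"fingers":1},{"linear":[0.07,0,0.008],"twist":[0,0,0],"fingers":1}]'
python3 - <<'E'
from h import *
s=st(); pic('wrist','w7'); s=st(); print(totool([.463,-.218,.036],s))
for c in ['scene','top','wrist']:
    pic(c,c+'7')
    for l in ['vial','free_bay','head_floor']:
        for o in nets.place_of(c,l)[:5]: print(c,l,np.round(o['centre'],4),round(o['conf'],2))
E
```

```text
time: 9.17
position: [0.4645, -0.2167, 0.2096]
tool_rot: [1.24, 1.189, -1.243]
ft_force: [-0.2, -0.9, 0.0]
grip_width: 0.256
time: 9.58
position: [0.4644, -0.2201, 0.1392]
tool_rot: [1.238, 1.194, -1.241]
ft_force: [0.3, 0.3, 0.2]
grip_width: 0.253
t 9.5833 p [ 0.4644 -0.2201  0.1392] r [ 1.238  1.194 -1.241] f [0.28 0.28 0.17] g 0.253 q [ 0.74  0.12 -0.37  1.89  0.05  1.14 -1.26]
t 9.6333 p [ 0.4656 -0.2205  0.1408] r [ 1.238  1.19  -1.239] f [0.48 0.5  0.99] g 0.259 q [ 0.74  0.12 -0.37  1.89  0.05  1.14 -1.26]
[ 0.10479162 -0.00269944 -0.00235102]
scene vial [ 0.4637 -0.2211  0.1088] 0.59
scene vial [ 0.4589 -0.3687 -0.0012] 0.59
scene vial [ 0.5668 -0.4218 -0.0012] 0.57
scene free_bay [ 0.4618 -0.2193 -0.0026] 0.87
scene head_floor [0.5628 0.211  0.074 ] 0.61
top free_bay [ 0.4605 -0.2175  0.0006] 0.7
top head_floor [0.5606 0.213  0.0691] 0.81
wrist vial [ 0.4586 -0.3627 -0.0027] 0.96
wrist vial [ 0.5641 -0.4196 -0.0024] 0.7
wrist vial [ 0.4649 -0.2246  0.1087] 0.69
wrist vial [ 0.4612 -0.2222  0.0018] 0.4
wrist free_bay [ 0.4597 -0.2225  0.0034] 0.93
```

View pics/w7.png

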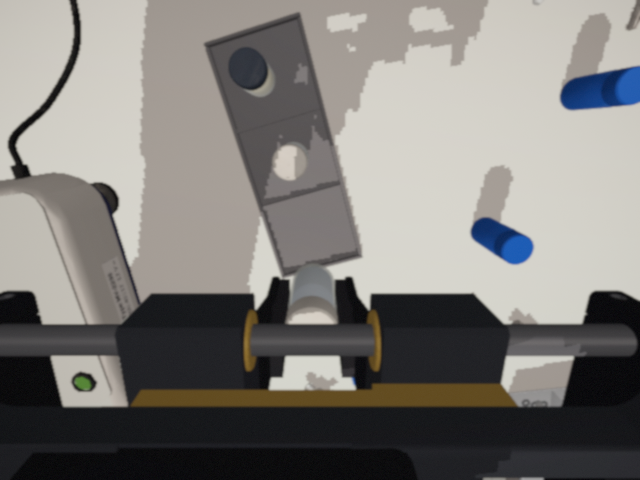

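View pics/scene7.png

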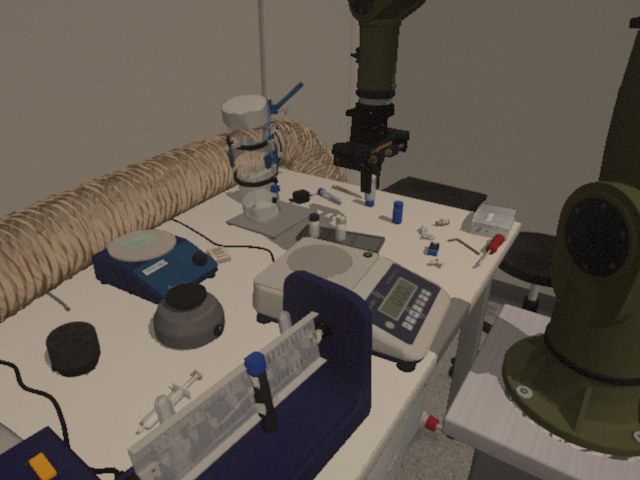

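```bash
python3 -m creep '[{"linear":[0.03,-0.002,-0.001],"twist":[0,0,0],"fingers":1},{"linear":[0.055,-0.003,-0.001],"twist":[0,0,0],"fingers":1},{"linear":[0.075,-0.003,-0.001],"twist":[0,0,0],"fingers":1},{"linear":[0.09,-0.003,-0.001],"twist":[0,0,0],"fingers":1},{"linear":[0.096,-0.003,-0.001],"twist":[0,0,0],"fingers":1},{"linear":[0.096,-0.003,-0.001],"twist":[0,0,0],"fingers":1},{"linear":[0.096,-0.003,-0.001],"twist":[0,0,0],"fingers":1}]'
python3 - <<'E'
from h import *
s=st(); pic('wrist','w8'); s=st()
E
```

```text
time: 10.82
position: [0.4629, -0.2194, 0.045]
tool_rot: [1.239, 1.19, -1.239]
ft_force: [-0.1, -0.1, -0.7]
grip_width: 0.254
t 10.8167 p [ 0.4629 -0.2194  0.045 ] r [ 1.239  1.19  -1.239] f [-0.14 -0.15 -0.69] g 0.254 q [ 0.72  0.23 -0.36  1.98  0.1   0.94 -1.3 ]
t 10.8667 p [ 0.4633 -0.2197  0.0455] r [ 1.239  1.188 -1.238] f [ 0.01  0.65 -0.49] g 0.257 q [ 0.72  0.23 -0.36  1.98  0.1   0.94 -1.3 ]
```

View pics/w8.png

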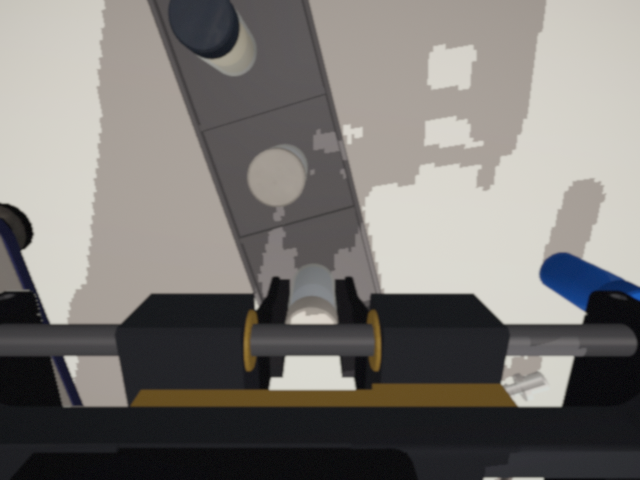

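Vial at (314,295) between the fingers, over the bay; the neighbour is at (277,175), clear. Lowering by about 10 mm, watching the force.

```bash
python3 -m creep '[{"linear":[0.003,0,0],"twist":[0,0,0],"fingers":1},{"linear":[0.006,0,0],"twist":[0,0,0],"fingers":1},{"linear":[0.008,0,0],"twist":[0,0,0],"fingers":1},{"linear":[0.008,0,0],"twist":[0,0,0],"fingers":1}]'; python3 -m creep '[{"linear":[0.001,0,0],"twist":[0,0,0],"fingers":1},{"linear":[0.002,0,0],"twist":[0,0,0],"fingers":1},{"linear":[0.002,0,0],"twist":[0,0,0],"fingers":1}]'
```

```text
time: 11.2
position: [0.4623, -0.2193, 0.0364]
tool_rot: [1.239, 1.19, -1.239]
ft_force: [0.6, 0.3, -0.2]
grip_width: 0.256
time: 11.45
position: [0.4628, -0.2195, 0.0355]
tool_rot: [1.238, 1.189, -1.239]
ft_force: [-2.3, 0.1, 5.9]
grip_width: 0.256
```

```bash
python3 -m creep '[{"linear":[-0.001,0,0],"twist":[0,0,0],"fingers":0.45},{"linear":[-0.001,0,0],"twist":[0,0,0],"fingers":0.4},{"linear":[-0.001,0,0],"twist":[0,0,0],"fingers":0.3},{"linear":[-0.001,0,0],"twist":[0,0,0],"fingers":0.1},{"linear":[-0.001,0,0],"twist":[0,0,0],"fingers":-0.1},{"linear":[-0.001,0,0],"twist":[0,0,0],"fingers":-0.2},{"linear":[-0.001,0,0],"twist":[0,0,0],"fingers":-0.2}]' 10
python3 - <<'E'
from h import *
s=st(); pic('wrist','w9'); pic('scene','s9')
E
```

```text
time: 12.03
position: [0.4624, -0.2194, 0.0354]
tool_rot: [1.239, 1.19, -1.239]
ft_force: [-0.8, -0.3, -0.1]
grip_width: 0.556
t 12.0333 p [ 0.4624 -0.2194  0.0354] r [ 1.239  1.19  -1.239] f [-0.82 -0.33 -0.06] g 0.556 q [ 0.72  0.25 -0.36  1.99  0.11  0.92 -1.31]
```

View pics/w9.png

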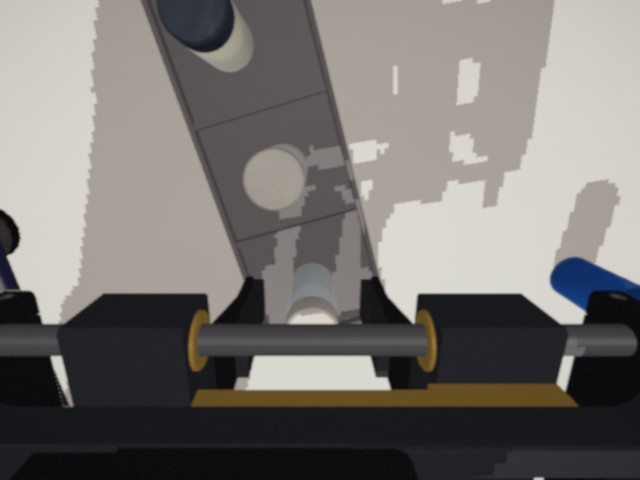

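The fingers are open (x≈255 and 370) and the vial stands between them at (314,295). Retreating straight up.

```bash
python3 -m creep '[{"linear":[-0.01,0,0],"twist":[0,0,0],"fingers":-0.2},{"linear":[-0.03,0,0],"twist":[0,0,0],"fingers":-0.2},{"linear":[-0.06,0,0],"twist":[0,0,0],"fingers":-0.2},{"linear":[-0.1,0,0],"twist":[0,0,0],"fingers":-0.2},{"linear":[-0.14,0,0],"twist":[0,0,0],"fingers":-0.2},{"linear":[-0.17,0,0],"twist":[0,0,0],"fingers":-0.2},{"linear":[-0.17,0,0],"twist":[0,0,0],"fingers":-0.2},{"linear":[-0.17,0,0],"twist":[0,0,0],"fingers":-0.2}]'
python3 - <<'E'
from h import *
s=st(); P=viewer.camera_params('wrist'); pic('wrist','w10')
for l in ['vial','free_bay']:
    for o in nets.place_of('wrist',l)[:5]: print(l,np.round(o['centre'],4),round(o['conf'],2))
pic('scene','s10')
for l in ['vial','head_floor']:
    for o in nets.place_of('scene',l)[:6]: print(l,np.round(o['centre'],4),round(o['conf'],2))
E
```

```text
time: 12.8
position: [0.4638, -0.2199, 0.2084]
tool_rot: [1.239, 1.184, -1.237]
ft_force: [0.4, 0.1, -1.8]
grip_width: 0.602
t 12.8 p [ 0.4638 -0.2199  0.2084] r [ 1.239  1.184 -1.237] f [ 0.36  0.08 -1.81] g 0.602 q [ 0.75  0.06 -0.37  1.81  0.02  1.27 -1.24]
vial [ 0.5649 -0.4228  0.0007] 0.95
vial [ 0.4611 -0.363  -0.0011] 0.82
vial [ 0.4647 -0.2224 -0.0007] 0.79
free_bay [ 0.4577 -0.222   0.0028] 0.67
vial [ 0.4607 -0.2187  0.0037] 0.72
vial [ 0.4579 -0.367  -0.0018] 0.58
vial [ 0.5671 -0.4224  0.0009] 0.5
head_floor [0.5636 0.2119 0.0695] 0.63
```

View pics/w10.png

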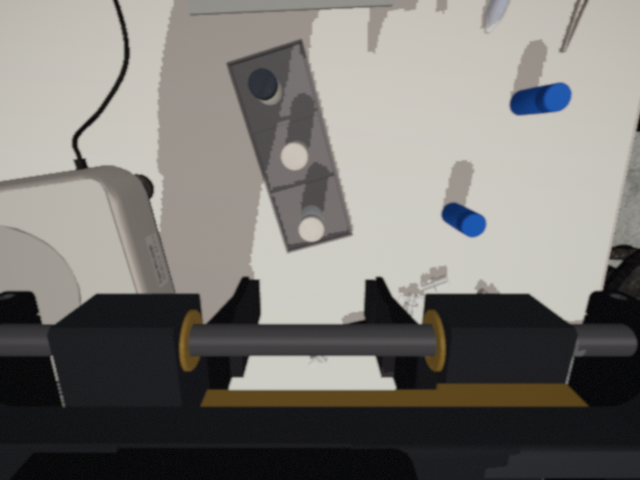

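View pics/s10.png

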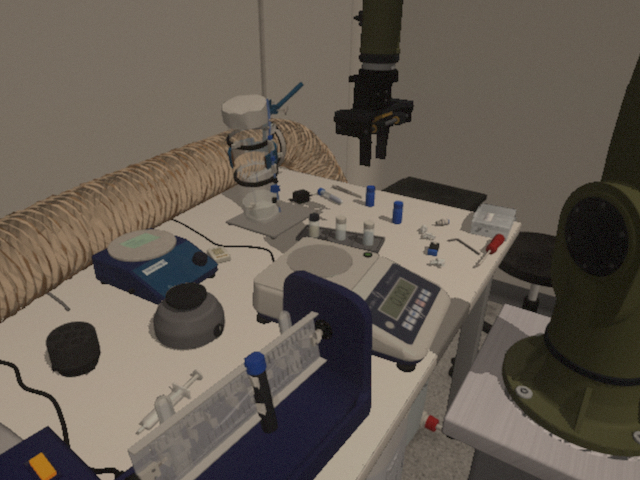

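The pictures show the vial upright in the end bay (wrist 311,228; scene 368,234). The other two vials and the blue ones are undisturbed, and the gripper is clear.

```bash
python3 -c "
from bench import job
print(job.close_job())"
```

```text
the job is handed in; nothing more can be done
None
```

The job is done and handed in at about 13 s on the robot's clock, well inside the 43 s limit.

- **Mixing:** I took the white-capped vial from the table and pressed its base on the small round mixer. The force rose steeply to about 17–26 N as the head reached its stop. The head floor measured 0.062 m, about 8 mm below its 0.070 m rest height. I held it there for about 1.3 s.
- **Placing:** I carried the vial back over the balance and set it in the tray's empty end bay with about 6 N of contact. I then opened the fingers and went straight up.

**Last checks:**
- The vial stands upright at about (0.461–0.465, −0.219 to −0.222). Its detected base height was 0.004 m in one camera and about 0 in the other; the bay floor is at 0.003 m, so that is within the networks' 4 mm error.
- The mixer head is back at about 0.070 m.
- The two tray vials and both blue look-alikes stand where they were, and the gripper is about 0.17 m above where it let go, touching nothing.

No check failed. The camera estimates of the bay centre differed by up to 5 mm. The two ways of finding the vial before the grasp differed by 2–3 mm.

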